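# Stamp the red specimen through the press guard

## Robot

A 6-joint arm with a two-finger parallel gripper is mounted at the origin on a cart in front of the work surface, level with it; the furniture and walls round the work are solid. World frame = base frame: x ahead of the robot, y to its left, z up, the work surface at z = 0. Lengths are in m, angles in rad, forces in N, time in s.
With the tool pointing down it reaches from about 0.275 to 0.825 m from the base axis. Payload 4.9 kg.
Tool frame: the origin (TCP) lies midway between the tips of the shut fingers; the grasp point (between the pads) lies 19 mm behind it (bot.grip_depth is the distance from the TCP to the grasp point, in m); z points along the fingers, y is the line along which they close (so a half turn about z gives the same grasp; the last joint's range is limited). The gripper opens to 85 mm and grips with 20 to 120 N. Pads are 22 mm wide; open, the fingers measure 114 mm over their backs; the gripper's body (76 mm by 85 mm) begins 54 mm behind the grasp point. The pads swing forward as they close: fully open they stand 13 mm farther back than shut.
Start: joints at [-1.444, 0.326, -0.193, 1.052, 0, 1.437], TCP at [0.142, -0.531, 0.231] pointing down, gripper open.
Joint ranges: [-2.65, 2.65], [-0.97, 1.79], [-1.3, 1.35], [-1.93, 2.1], [-1.47, 1.37], [-3.14, 3.14]. Speed limits (rad/s): [2.57, 2.57, 3.14, 3.14, 3.14, 3.14].

## Interface

Orientations are given as a unit quaternion [w, x, y, z].
In Python, from cell import bot gives the robot as it stands. Calls block until the motion is done:
- bot.move_pose(position, orientation): joint-space move of the TCP to a pose.
- bot.move_linear(position, speed=0.15, rotation=None, until_force=None): straight line of the TCP; rotation=None keeps the orientation; speed is the mean speed in m/s. With until_force (N) it stops when the force on the tool has changed by that much, and returns True; else False.
- bot.goto_joints(angles): joint-space move.
- bot.set_gripper(opening, grasp_force=None): opening from 0.0 (shut) to 1.0 (fully open); grasp_force is the grip in N (None keeps the last); returns when the fingers have stopped.
- bot.wait(seconds).
- bot.solve_ik(position, orientation): joint angles nearest the present ones, or None.
- bot.camera(name): name is "scene" or "top" or "wrist"; returns the picture (480x640x3 uint8, red, green, blue); there is no depth.
- bot.calibration(name): a dict with "mtx" (3x3 intrinsics, pixels), "k1" (the pictures are not rectified: a ray, as slopes to the right and down, at radius r is drawn at 1 + k1 r^2 times it, then the intrinsics apply), "extrinsics" (4x4, takes a point from world to camera coordinates); the wrist camera has in their place "hand_eye" (4x4, takes a point from camera to tool coordinates, whose origin is the TCP and whose axes are the flange's). Camera axes: x right, y down, z forward; pixel columns grow to the right and rows downward; lengths in m; the calibration is good to about 2 mm. A picture is of the moment at which its call begins: read the wrist's pose just before it. calibration takes no time and is no camera call.
A pose or a line that the arm cannot do raises bot.PlanningError and nothing moves.
- bot.close_job(): hands the job in; it is judged then, once.
Trained networks look in the newest picture that a camera, given by its name, has taken for a name from the list of things; names that differ only in an ending like _2 or _b are one class to them, and where a whole thing is asked for, a point or a joint stands for the part that bears it (a point fixed in the world has none). Each returns a list of dicts, best first, with "confidence" (0 to 1); they miss things now and then, are a little off and sometimes report something else, mostly with a low value. They report only what shows in the picture. A call takes as long as a camera call.
- bot.search_frame(camera, thing): "bbox" ([left, top, width, height] in pixels, round what is visible of it).
Readings, each from a call of its own:
- bot.read_clock(): time.
- bot.read_joint_positions(): joint angles.
- bot.read_joint_vel(): joint speeds.
- bot.read_joint_efforts(): joint torques, N m.
- bot.read_position(): TCP position.
- bot.read_tool_rot(): TCP orientation.
- bot.read_ft_force(): force on the tool from outside, world axes, zero at the start.
- bot.read_moment(): the same for the moment, N m.
- bot.read_gripper_width(): opening from 0.0 (shut) to 1.0 (fully open).
- bot.read_finger_force(): force on a finger pad.
Only numpy, scipy, OpenCV 4.12 (cv2) and the standard library are available. Lean on these libraries where they do the work, as an engineer would, in place of code of your own. Each camera call takes 0.05 s, during which the arm holds its last target. There are 200 camera calls.

## Task

Stamp the red specimen: put shut fingertips down through the guard window of the station it stands in, press that station's lever all the way down and hold it there for two seconds, then let the lever come back up and draw out. Do not touch the guard at any time, leave the other station's lever alone, and do not move either specimen or anything else on the bench.

Things in the scene. Friction and masses are not known exactly. Their poses are not given: they have to be found in the camera images.
- press: two-station hand marking press, fixed to the worktop: grey base plate 200 mm (x) x 212 mm (y) x 12 mm, origin under its centre, x points to the back (away from the robot's side), y to its left as the robot sees it, z up. Each station (left +y, right -y, 51 mm off the middle) has a steel anvil, a stamping ram and a hand lever; all of it stands inside the guard
- guard: guard fixed on the press, same origin and axes: yellow top sheet, 4 mm thick, rising 12 degrees to the back (113 mm above the worktop at the front edge, 154 at the back), on four corner posts, three thin bars across the front, clear side panes. Over each lever an open window, 80 mm (x) x 72 mm (y), edged with a black strip standing 4 mm above the sheet's middle plane; 30 mm bar between the windows. Not to be touched
- window_left (a point): centre of the left (+y) window of the guard, in the middle plane of the sheet, 125 mm above the worktop; straight above the left lever's pad
- pad_left (a point): middle of the top face of the blue pad (34 mm along the press's y, 28 mm along its x) at the front end of the left lever; at rest 10 to 11 mm below window_left; moves with the lever
- lever_left (a joint): angle of the left lever: 0 at rest (up, against its stop), 0.26 rad fully down against its lower stop, where the pad is 26 mm lower and nearly straight below its rest place. The pivot is 100 mm behind the pad. A spring pushes it back up: about 3.5 N on the pad to start it, about 6 N fully down; let go, it returns to 0
- anvil_left (a point): middle of the top of the left station's anvil, 28 mm above the worktop, 39 mm behind and well below the left window's centre: the specimen on it belongs to the left lever
- window_right (a point): centre of the right (-y) window of the guard, in the middle plane of the sheet, 125 mm above the worktop; straight above the right lever's pad
- pad_right (a point): middle of the top face of the blue pad (34 mm along the press's y, 28 mm along its x) at the front end of the right lever; at rest 10 to 11 mm below window_right; moves with the lever
- lever_right (a joint): angle of the right lever: 0 at rest (up, against its stop), 0.26 rad fully down against its lower stop, where the pad is 26 mm lower and nearly straight below its rest place. The pivot is 100 mm behind the pad. A spring pushes it back up: about 3.5 N on the pad to start it, about 6 N fully down; let go, it returns to 0
- anvil_right (a point): middle of the top of the right station's anvil, 28 mm above the worktop, 39 mm behind and well below the right window's centre: the specimen on it belongs to the right lever
- specimen_red: red round specimen, 30 mm across, 13 mm tall, origin under its middle; stands loose on the anvil of one station, at random left or right
- specimen_green: green round specimen, 30 mm across, 18 mm tall, origin under its middle; stands loose on the other anvil
- loupe: black bystander eyepiece loupe, 39 mm across, 38 mm tall, origin under its middle
- marker_red: red-capped marker pen lying down, 136 x 17 x 19 mm, bystander, origin under its middle, long along its x
- objective_case: black objective case with a grey lid, 42 mm across, 54 mm tall, bystander, origin under its middle
- objective_case_2: tall black objective case with a cream lid, 39 mm across, 64 mm tall, bystander, origin under its middle
- note_block: block of yellow paper notes, 76 x 76 x 14 mm, bystander, origin under its middle
- etchant_bottle: small brown bottle with a white cap, 38 mm across, 66 mm tall, bystander, origin under its middle

How it is judged:
On the way:
1. the lever of the red specimen's station is pressed fully down (beyond 0.235 of 0.26 rad) by the fingers and held there for at least 1.2 s (((horizontal distance between specimen_red and anvil_left below 0.02 m and value of joint lever_left above 0.235 rad and contact force between the fingers and press above 1 N) or (horizontal distance between specimen_red and anvil_right below 0.02 m and value of joint lever_right above 0.235 rad and contact force between the fingers and press above 1 N))), for 1.2 s.
At the end, for the whole second after the job is handed in: after the stamping hold, both levers are back up (below 0.04 rad) and both specimens stand within 10 mm of where they started, at rest (value of joint each of lever_left, lever_right below 0.04 rad and distance of each of specimen_red, specimen_green from where it was at the start of the episode below 0.01 m and linear speed of specimen_red below 0.02 m/s); the robot touches nothing.
It fails at once if the robot touches the guard (more than 0.5 N) (contact force between any of the fingers, the arm and guard above 0.5 N).
It fails at once if the lever of the other station is pressed (beyond 0.06 rad) ((horizontal distance between specimen_red and anvil_left above 0.04 m and value of joint lever_left above 0.06 rad) or (horizontal distance between specimen_red and anvil_right above 0.04 m and value of joint lever_right above 0.06 rad)).
It fails at once if a specimen is moved more than 10 mm or lifted (distance of any of specimen_red, specimen_green from where it was at the start of the episode above 0.01 m).
It fails at once if a bystander is moved more than 20 mm (distance of any of loupe, marker_red, objective_case, objective_case_2, note_block, etchant_bottle from where it was at the start of the episode above 0.02 m).
It also fails if it takes over 40 s, if anything falls off the work surface, if the arm or the gripper's body presses on something with over 40 N, if the wrist force passes 120 N, or if a joint passes its speed limit or range.

## Working session

There is one attempt and no reset: what is moved stays moved. The work goes in short steps, each a Python script; the robot and the scene stay as the last script left them, time stands still between calls to the robot, and variables do not carry over. Pictures are saved under pics/ and viewed, at most 10 in all, crops included, and the job is handed in when it is done.

```bash
mkdir -p pics; ls; python3 - <<'E'
from cell import bot
import cv2,numpy as np
for c in ["scene","top"]:
    im=bot.camera(c); cv2.imwrite(f"pics/{c}0.png",im[:,:,::-1])
    for t in ["press","guard","window_left","pad_left","pad_right","specimen_red","specimen_green"]:
        print(c,t,[(d["bbox"],round(d["confidence"],2)) for d in bot.search_frame(c,t)[:2]])
    print({k:np.round(v,4).tolist() for k,v in bot.calibration(c).items()})
print({k:np.round(v,4).tolist() for k,v in bot.calibration("wrist").items()})
print(bot.read_clock(),bot.read_tool_rot())
E
```

```text
pics
scene press [([116.8, 217.2, 141.6, 149.4], 0.71)]
scene guard [([116.2, 218.4, 143.7, 141.0], 0.87), ([115.3, 218.3, 145.4, 147.3], 0.25)]
scene window_left [([113.3, 219.6, 147.9, 143.5], 0.86), ([216.0, 351.2, 63.6, 35.5], 0.4)]
scene pad_left [([161.2, 290.8, 34.8, 18.1], 0.59)]
scene pad_right [([195.5, 261.1, 32.1, 20.7], 0.61)]
scene specimen_red []
scene specimen_green [([115.7, 219.8, 145.3, 144.6], 0.58), ([334.1, 272.0, 17.2, 31.4], 0.26)]
{'mtx': [[545.8642, 0.0, 320.0195], [0.0, 545.8642, 237.9572], [0.0, 0.0, 1.0]], 'k1': -0.0902, 'extrinsics': [[-0.4687, -0.8832, 0.0154, 0.2335], [-0.5792, 0.2941, -0.7603, 0.4046], [0.667, -0.3652, -0.6494, 0.9368], [0.0, 0.0, 0.0, 1.0]]}
top press [([133.7, 160.8, 122.3, 122.9], 0.87)]
top guard [([130.9, 162.3, 120.8, 118.7], 0.69)]
top window_left [([130.9, 163.1, 123.0, 118.9], 0.78)]
top pad_left [([172.2, 228.9, 15.3, 25.3], 0.73), ([189.6, 298.5, 55.8, 5.1], 0.65)]
top pad_right [([212.3, 208.2, 17.5, 27.1], 0.7), ([131.9, 162.0, 118.8, 122.9], 0.25)]
top specimen_red [([283.6, 291.1, 13.5, 18.9], 0.59)]
top specimen_green []
{'mtx': [[611.0163, 0.0, 319.2252], [0.0, 611.0163, 229.4893], [0.0, 0.0, 1.0]], 'k1': -0.0052, 'extrinsics': [[0.0043, -0.9997, 0.0246, -0.0263], [-0.9869, -0.0082, -0.1613, 0.5414], [0.1614, -0.0235, -0.9866, 1.4912], [0.0, 0.0, 0.0, 1.0]]}
{'mtx': [[365.4822, 0.0, 320.2836], [0.0, 365.4822, 242.206], [0.0, 0.0, 1.0]], 'k1': -0.0713, 'hand_eye': [[0.0006, -0.9615, -0.2747, 0.0699], [1.0, 0.0009, -0.0011, 0.0007], [0.0013, -0.2747, 0.9615, -0.1434], [0.0, 0.0, 0.0, 1.0]]}
0.8 [ 3.63717143e-05  9.91506972e-01  1.30053543e-01 -1.08827379e-06]
```

```bash
python3 - <<'E'
import cv2,numpy as np
a=cv2.imread("pics/top0.png")[140:305,110:300]; b=cv2.imread("pics/scene0.png")[200:390,95:285]
cv2.imwrite("pics/c1.png",cv2.resize(a,(690,600),interpolation=cv2.INTER_CUBIC))
cv2.imwrite("pics/c2.png",cv2.resize(b,(600,600),interpolation=cv2.INTER_CUBIC))
E
```

```text
(no output)
```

View pics/c1.png

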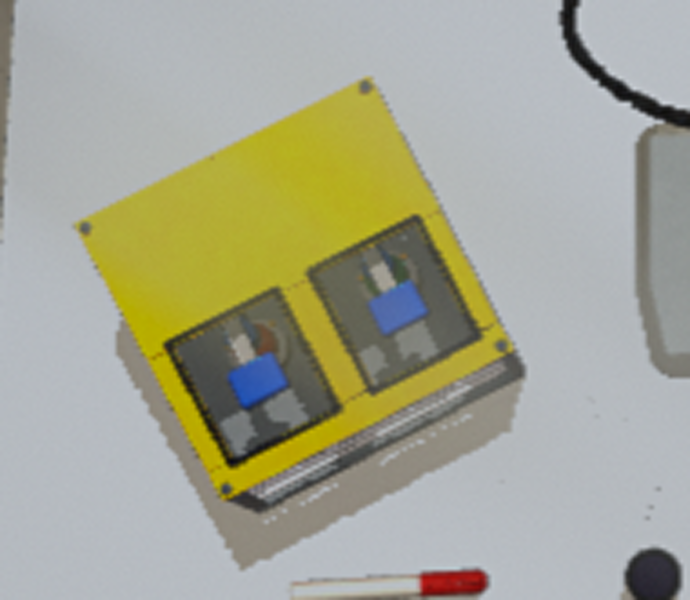

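View pics/c2.png

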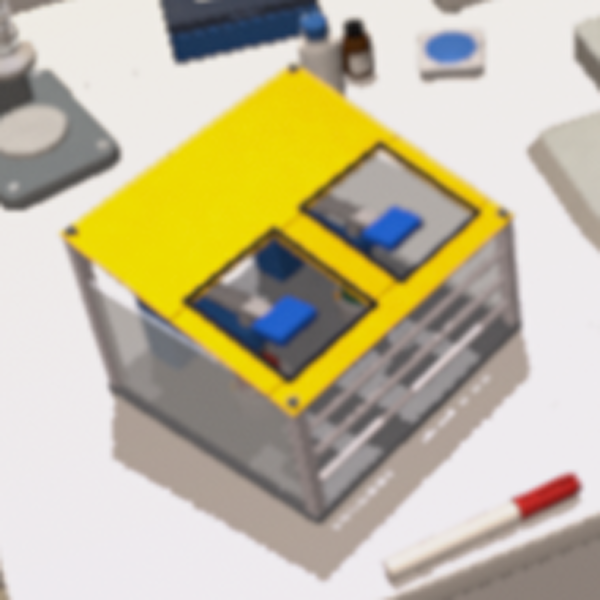

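View pics/top0.png

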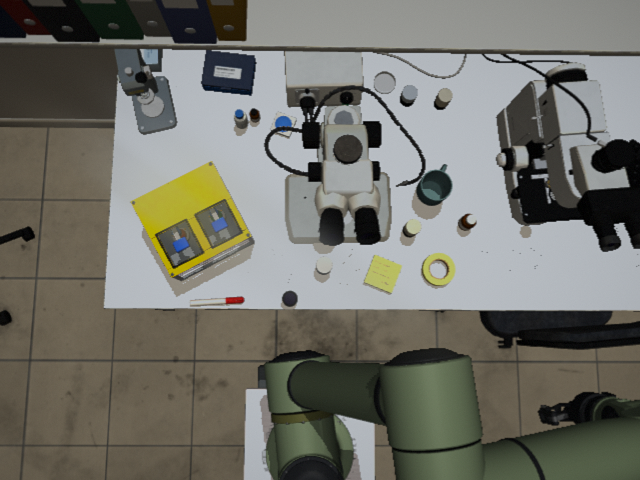

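```bash
cat > h.py <<'E'
import numpy as np,cv2
from cell import bot
from scipy.optimize import least_squares
def proj(P,cal,T):
    d=np.array([cal["k1"],0,0,0,0],float)
    return cv2.projectPoints(np.asarray(P,float),cv2.Rodrigues(T[:3,:3])[0],T[:3,3].copy(),np.asarray(cal["mtx"],float),d)[0][:,0]
def ray(uv,cal,T,z):
    n=np.append(cv2.undistortPoints(np.array([[uv]],float),np.asarray(cal["mtx"],float),np.array([cal["k1"],0,0,0,0],float))[0,0],1)
    R=T[:3,:3];c=-R.T@T[:3,3];r=R.T@n
    return c+r*(z-c[2])/r[2]
def press2w(p,P):
    c,s=np.cos(p[2]),np.sin(p[2]);P=np.asarray(P,float)
    return np.c_[p[0]+c*P[:,0]-s*P[:,1],p[1]+s*P[:,0]+c*P[:,1],P[:,2]]
def corners(m,dz=0.004):  # BL BR FR FL of left then right window, strip outer edge m outside the opening
    return np.array([[-.04+a*(.040+m)*np.cos(.2094),sy*.051+b*(.036+m),.125+dz+a*(.040+m)*np.sin(.2094)]
        for sy in(1,-1) for a,b in((1,1),(1,-1),(-1,-1),(-1,1))])
E
python3 - <<'E'
from h import *
t=np.array([(165,342),(278,288),(341,408),(231,466),(307,270),(420,215),(482,337),(371,394)])
t=(t+.5)/np.array([690/190,600/165])-.5+[110,140]
s=np.array([(185,300),(273,230),(377,303),(290,380),(300,208),(380,144),(478,212),(403,280)])
s=(s+.5)/(600/190)-.5+[95,200]
C={c:bot.calibration(c) for c in("top","scene")}
for c in C: C[c]["T"]=np.array(C[c]["extrinsics"])
O={"top":t,"scene":s}
for use in(["top"],["scene"],["top","scene"]):
    f=lambda p:np.concatenate([(proj(press2w(p,corners(p[3])),C[c],C[c]["T"])-O[c]).ravel() for c in use])
    r=least_squares(f,[.5,.25,.48,.001]); print(use,r.x.round(4),np.sqrt(np.mean(r.fun**2)).round(2))
p=r.x; w=press2w(p,[[-.04,.051,.125],[0,.051,.028]]);print(w, np.hypot(*w[0,:2]))
T=C["top"]
for n,uv in dict(tablefront=(300,308),mic_eyeL=(331,240),mic_eyeR=(368,240),mic_base=(340,240),bottle=(413,228),loupe=(290,298),case=(323,268)).items():
    print(n,[ray(uv,T,T["T"],z)[:2].round(3).tolist() for z in(0,.25)])
E
```

```text
['top'] [0.552  0.2813 0.4883 0.0044] 0.25
['scene'] [0.5507 0.2839 0.5006 0.0031] 0.33
['top', 'scene'] [0.5516 0.2827 0.4946 0.0037] 0.56
[[0.49214864 0.30862968 0.125     ]
 [0.52735567 0.3276156  0.028     ]] 0.580915278853525
tablefront [[0.347, 0.024], [0.339, 0.022]]
mic_eyeL [[0.522, -0.054], [0.485, -0.044]]
mic_eyeR [[0.522, -0.15], [0.486, -0.124]]
mic_base [[0.522, -0.078], [0.485, -0.063]]
bottle [[0.555, -0.268], [0.513, -0.223]]
loupe [[0.372, 0.049], [0.36, 0.044]]
case [[0.449, -0.034], [0.424, -0.026]]
```

View pics/scene0.png

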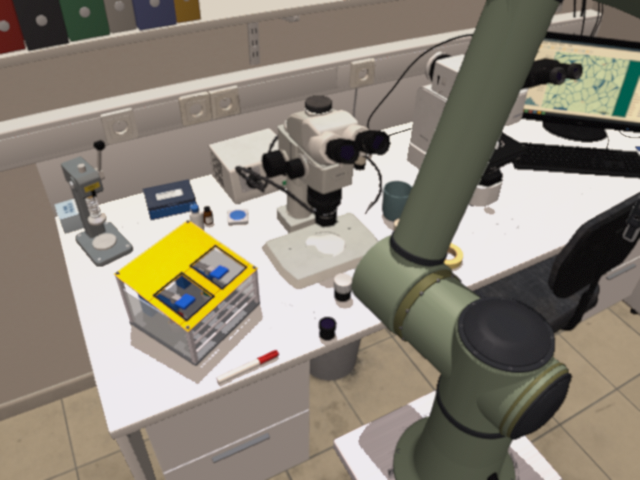

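```bash
cat >> h.py <<'E'
def quat(th): return [0,np.cos(th/2),np.sin(th/2),0]
P0=[0.5516,0.2827,0.4946]
E
python3 - <<'E'
from h import *
bot.set_gripper(0.0)
j=bot.read_joint_positions();a=np.arctan2(-.531,.142);q=bot.read_tool_rot()
bot.move_linear([.30*np.cos(a),.30*np.sin(a),.33],speed=.25)
j=np.array(bot.read_joint_positions()); print(j.round(3),bot.read_clock())
j[0]=.56;j[5]=.066; bot.goto_joints(j)
print(bot.read_position(),bot.read_clock())
w=press2w(P0,[[-.04,.051,.25]])[0]
bot.move_pose(w,quat(P0[2]+np.pi))
print(bot.read_position(),w,bot.read_tool_rot(),bot.read_joint_positions(),bot.read_clock())
im=bot.camera("wrist");cv2.imwrite("pics/w1.png",im[:,:,::-1])
E
```

```text
[-1.557 -0.214 -0.521  1.264  0.     1.324] 2.7917
[0.20821467 0.21697123 0.3296378 ] 5.0
[0.49156781 0.30837675 0.25061674] [0.49218499 0.30860091 0.25      ] [-3.90107202e-05 -2.44758103e-01  9.69584171e-01  7.23913246e-05] [ 4.33016707e-01  3.71351087e-01 -7.66073179e-02  1.12288786e+00
  1.56701213e-04 -6.15236976e-02] 6.1833
```

View pics/w1.png

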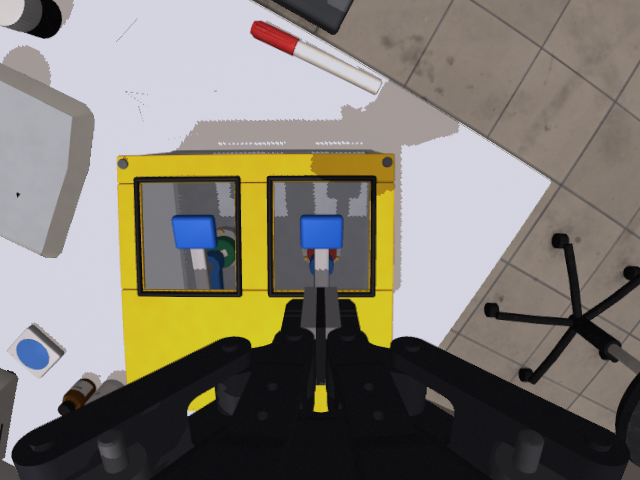

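```bash
python3 - <<'E'
from h import *
from scipy.spatial.transform import Rotation as Ro
cal=bot.calibration("wrist");q=bot.read_tool_rot();M=np.eye(4)
M[:3,:3]=Ro.from_quat([q[1],q[2],q[3],q[0]]).as_matrix();M[:3,3]=bot.read_position()
H=np.array(cal["hand_eye"]);T=np.linalg.inv(M@H)
O=np.array([(376,296),(267,297),(267,177),(376,176),(241,296),(138,297),(135,178),(240,177)],float)
f=lambda p:(proj(press2w(p,corners(.0037)),cal,T)-O).ravel()
r=least_squares(f,P0);print(r.x.round(4),r.fun.reshape(-1,2).round(1).tolist())
print(press2w(r.x,[[-.04,.051,.125]]),press2w(P0,[[-.04,.051,.125]]))
Hi=np.linalg.inv(H)
for h in(0,.02,.03,.04,.05,.06,.07):
    print(h,[proj([[x,y,-h]],cal,Hi)[0].round(0).tolist() for x,y in((0.011,0),(0,0),(0,.02),(0,.04))])
E
```

```text
[0.5525 0.2847 0.4979] [[-2.0, -1.9], [2.9, -2.6], [1.5, 1.7], [-1.2, 2.4], [-0.6, -1.6], [1.1, -3.1], [0.1, 2.1], [-1.6, 1.9]]
[[0.49304758 0.31038011 0.125     ]] [[0.49218499 0.30860091 0.125     ]]
0 [[321.0, 282.0], [321.0, 306.0], [368.0, 306.0], [414.0, 305.0]]
0.02 [[322.0, 302.0], [322.0, 329.0], [374.0, 329.0], [427.0, 328.0]]
0.03 [[322.0, 315.0], [322.0, 343.0], [378.0, 343.0], [434.0, 342.0]]
0.04 [[322.0, 330.0], [322.0, 359.0], [383.0, 359.0], [443.0, 358.0]]
0.05 [[322.0, 347.0], [322.0, 379.0], [388.0, 378.0], [454.0, 377.0]]
0.06 [[322.0, 367.0], [322.0, 401.0], [395.0, 401.0], [466.0, 399.0]]
0.07 [[323.0, 392.0], [323.0, 428.0], [402.0, 427.0], [480.0, 425.0]]
```

```bash
cat >> h.py <<'E'
P1=[0.552,0.2837,0.4962]
from scipy.spatial.transform import Rotation as Ro
A=np.radians(12);Rp=Ro.from_euler("z",P1[2]).as_matrix()
n=Rp@[-np.sin(A),0,np.cos(A)]; sl=Rp@[np.cos(A),0,np.sin(A)]; yp=Rp@[0,1,0]
qx=Ro.from_matrix(np.c_[yp,sl,-n]).as_quat(); Q=[qx[3],*qx[:3]]
W=press2w(P1,[[-.04,.051,.125]])[0]
def at(d): return W+n*d   # d above the sheet along its normal, through the left window's centre
E
python3 - <<'E'
from h import *
bot.move_pose(at(.10),Q)
print(bot.read_position()-at(.10),np.array(bot.read_joint_positions()).round(3),bot.read_clock())
bot.move_linear(at(.045),speed=.08)
print(bot.read_position()-at(.045),bot.read_ft_force(),bot.read_clock())
a=bot.camera("wrist");b=bot.camera("scene")
cv2.imwrite("pics/w2.png",a[:,:,::-1]);cv2.imwrite("pics/s2.png",cv2.resize(b[190:390,85:285,::-1],(600,600),interpolation=cv2.INTER_CUBIC))
E
```

```text
[4.74086376e-05 1.83171683e-04 6.00309991e-04] [ 0.424  0.199 -0.411  0.751  0.015  1.499] 7.625
[0.00023873 0.00010247 0.00027929] [-0.76104175 -0.3032823  -0.05823073] 8.4667
```

View pics/w2.png

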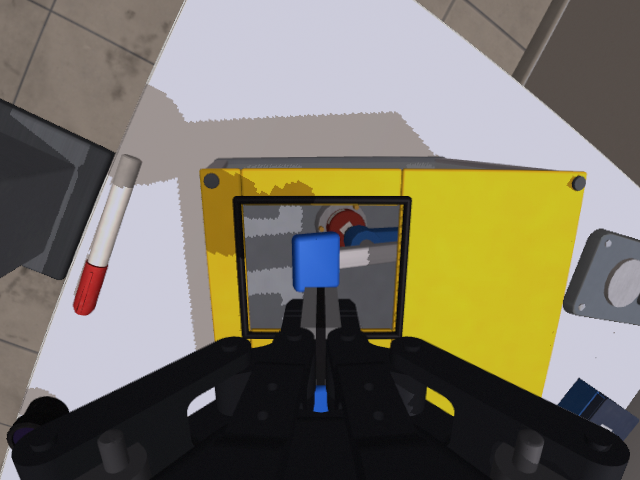

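View pics/s2.png

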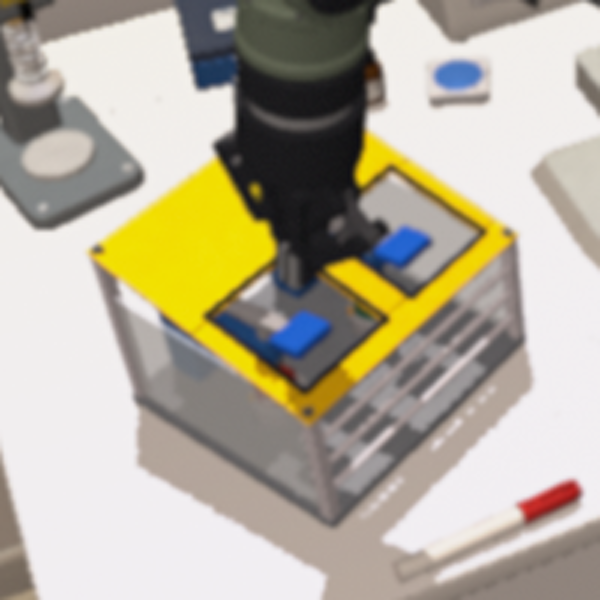

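```bash
python3 - <<'E'
from h import *
cal=bot.calibration("wrist");q=bot.read_tool_rot();M=np.eye(4)
M[:3,:3]=Ro.from_quat([*q[1:],q[0]]).as_matrix();M[:3,3]=bot.read_position()
T=np.linalg.inv(M@np.array(cal["hand_eye"]))
O=np.array([(410,197),(403,338),(234,337),(235,198)],float)
def f(p): 
    X=press2w(p[:3],corners(p[4])[:4]);X[:,2]+=p[3];return (proj(X,cal,T)-O).ravel()
for k in (0,1):
    g=(lambda v:f([*v[:3],0,.0037])) if k==0 else (lambda v:f([v[0],v[1],v[2],v[3],.0025]))
    r=least_squares(g,P1 if k==0 else [*P1,0]);print(r.x.round(4),r.fun.round(1).tolist())
    d=press2w(r.x[:3],[[-.04,.051,.125]])[0]-W;print("dx,dy in press",(Rp.T@d*1000).round(1))
E
```

```text
[0.5517 0.2831 0.4829] [-3.3, 2.0, -7.3, -0.9, 8.9, -1.6, 0.8, -1.2]
dx,dy in press [0.1 0.1 0. ]
[0.5477 0.2856 0.4839 0.012 ] [0.6, -0.0, -4.1, 2.1, 6.3, 1.4, -2.6, -3.2]
dx,dy in press [-2.3  4.2  0. ]
```

```bash
python3 - <<'E'
from h import *
im=cv2.imread("pics/w2.png").astype(int);b,g,r=im[...,0],im[...,1],im[...,2]
Y=(r-b>60)&(g-b>40)   # yellow, also shaded
def last(v,rev=False):
    i=np.flatnonzero(v);return i
# outer strip edge: scan from window outward until yellow run
def edge(line,start,step):
    i=start
    while not(line[i] and line[i+step] and line[i+2*step] and line[i+3*step]): i+=step
    return i-step/2
rows=np.arange(215,325,5);cols=np.r_[245:285:5,360:400:5]
L=np.polyfit(rows,[edge(Y[v],241,-1) for v in rows],1);Rr=np.polyfit(rows,[edge(Y[v],404,1) for v in rows],1)
tp=np.polyfit(cols,[edge(Y[:,u],202,-1) for u in cols],1);cb=np.arange(244,270,3)
print(L,Rr,tp,[edge(Y[:,u],334,1) for u in cb])
bt=np.polyfit(cb,[edge(Y[:,u],334,1) for u in cb],1)
def X(l,h): u=(l[0]*h[1]+l[1])/(1-l[0]*h[0]);return u,h[0]*u+h[1]
O=np.array([X(Rr,tp),X(Rr,bt),X(L,bt),X(L,tp)]);print(O.round(1).tolist())
cal=bot.calibration("wrist");q=bot.read_tool_rot();M=np.eye(4)
M[:3,:3]=Ro.from_quat([*q[1:],q[0]]).as_matrix();M[:3,3]=bot.read_position()
T=np.linalg.inv(M@np.array(cal["hand_eye"]))
f=lambda p:(proj(press2w(p,corners(p[3])[:4]),cal,T)-O).ravel()
s=least_squares(f,[*P1,.003]);print(s.x.round(4),s.fun.round(1).tolist())
print((Rp.T@(press2w(s.x,[[-.04,.051,.125]])[0]-W)*1000).round(1))
E
```

```text
Traceback (most recent call last):
IndexError: index 480 is out of bounds for axis 0 with size 480
```

```bash
python3 - <<'E'
from h import *
im=cv2.imread("pics/w2.png").astype(int);b,g,r=im[...,0],im[...,1],im[...,2]
Y=(r-b>60)&(g-b>40)
def edge(line,start,step):
    i=start
    while not line[i:i+4*step:step].all(): i+=step
    return i-step/2
rows=np.arange(215,325,5);cols=np.r_[245:285:5,360:400:5]
L=np.polyfit(rows,[edge(Y[v],241,-1) for v in rows],1);Rr=np.polyfit(rows,[edge(Y[v],404,1) for v in rows],1)
tp=np.polyfit(cols,[edge(Y[:,u],202,-1) for u in cols],1);bt=[0,337.5]
def X(l,h): u=(l[0]*h[1]+l[1])/(1-l[0]*h[0]);return u,h[0]*u+h[1]
O=np.array([X(Rr,tp),X(Rr,bt),X(L,bt),X(L,tp)]);print(O.round(1).tolist())
cal=bot.calibration("wrist");q=bot.read_tool_rot();M=np.eye(4)
M[:3,:3]=Ro.from_quat([*q[1:],q[0]]).as_matrix();M[:3,3]=bot.read_position()
T=np.linalg.inv(M@np.array(cal["hand_eye"]))
f=lambda p:(proj(press2w(p,corners(p[3])[:4]),cal,T)-O).ravel()
s=least_squares(f,[*P1,.003]);print(s.x.round(4),s.fun.round(1).tolist())
print((Rp.T@(press2w(s.x,[[-.04,.051,.125]])[0]-W)*1000).round(1))
E
```

```text
[[411.2, 195.5], [401.8, 337.5], [241.7, 337.5], [231.5, 195.5]]
[0.5527 0.2844 0.4986 0.0054] [-0.8, -1.1, -1.1, 0.9, 0.8, 1.2, 1.0, -0.8]
[0.8 0.1 0. ]
```

```bash
python3 - <<'E'
from h import *
def st(s): 
    p=bot.read_position();print(s,round(float((p-W)@n)*1000,1),np.round(bot.read_ft_force(),1),bot.read_clock())
print(bot.move_linear(at(-.004),speed=.06,until_force=2));st("entry")
print(bot.move_linear(at(-.016),speed=.03,until_force=6));st("touch")
a=bot.camera("wrist");cv2.imwrite("pics/w3.png",a[:,:,::-1])
print(bot.move_linear(at(-.024),speed=.03,until_force=6));st("mid")
E
```

```text
False
entry -3.8 [-0.4  0.2  0.3] 9.5333
False
touch -16.0 [-1.8 -0.8  3.7] 10.0833
False
mid -24.2 [-1.7 -1.2  3.8] 10.55
```

View pics/w3.png

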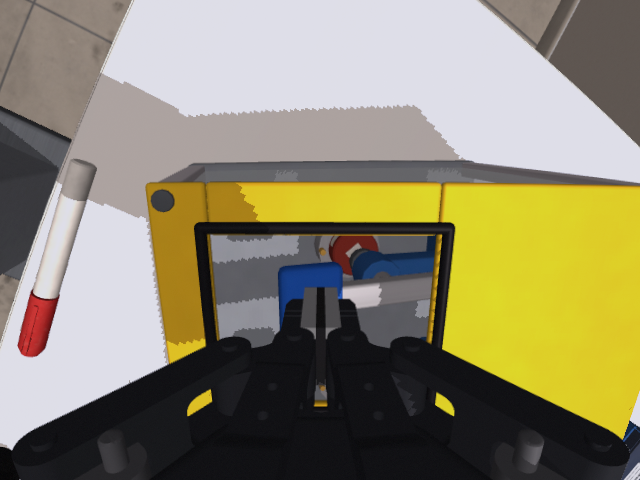

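```bash
python3 - <<'E'
from h import *
def st(s): 
    p=bot.read_position();print(s,round(float((p-W)@n)*1000,1),np.round(bot.read_ft_force(),1),bot.read_clock())
print(bot.move_linear(at(-.040),speed=.02,until_force=7));st("down")
bot.wait(.5);st("hold");bot.wait(2);st("hold2")
b=bot.camera("wrist");cv2.imwrite("pics/w4.png",b[:,:,::-1])
E
```

```text
True
down -35.5 [-3.1 -2.5  9. ] 11.15
hold -35.5 [-2.9 -0.7  8.8] 11.65
hold2 -35.5 [-2.3 -1.8  8.6] 13.65
```

View pics/w4.png

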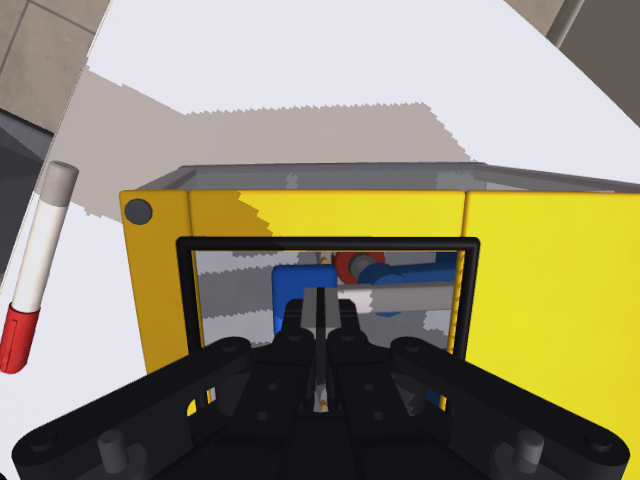

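```bash
python3 - <<'E'
from h import *
def st(s): 
    p=bot.read_position();print(s,round(float((p-W)@n)*1000,1),np.round(bot.read_ft_force(),1),bot.read_clock())
print(bot.move_linear(at(-.0368),speed=.01,until_force=6));st("down")
bot.wait(2);st("hold2")
bot.move_linear(at(-.006),speed=.03);st("up")
bot.move_linear(at(.10),speed=.08);bot.wait(.5);st("out")
a=bot.camera("wrist");cv2.imwrite("pics/w5.png",a[:,:,::-1])
E
```

```text
True
down -35.5 [-3.9 -1.8  8. ] 13.9167
hold2 -35.4 [-2.5 -1.2  7.9] 15.9167
up -6.6 [0.6 0.3 0.2] 17.0667
out 100.0 [-0.1  0.8 -0.4] 19.0417
```

View pics/w5.png

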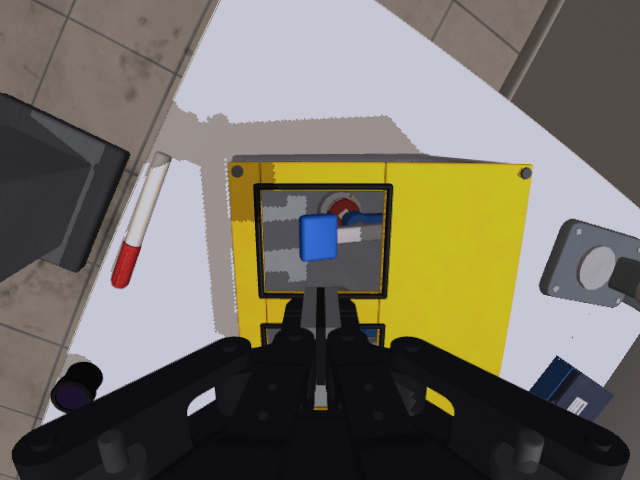

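```bash
python3 -c "
from cell import bot
print(bot.close_job())"
```

```text
the job is handed in; nothing more can be done
None
```

I stamped the red specimen in the left station. The lever was pressed to its lower stop and held for over 4 s, it came back up, and I drew out at 19 s with no sign of touching the guard. The job is handed in, but no verdict came back.

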